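Seat the bush and snap the toggle clamp shut

TASK

Push the turned bush along its guide rails with the fingertips until it is fully home in the vee of the fixture, then push the clamp's green lever down past its dead point so that it snaps into lock with the rubber foot pressing on the bush. Only push: do not lift the bush off its plate or tip it over, and leave the other things on the table where they are.

Things in the scene. Friction and masses are not known exactly. Their poses are not given: they have to be found in the camera images.
- fixture: Clamping fixture, fixed to the table. Origin on the table under the clamp arm's hinge; z up, +y from the clamp towards the bush. Grey base plate: x -48 to 48 mm, y -65 to 185, top at z = 12. Two steel guide rails along y (58 to 180), 8 mm high (tops at z = 20), inner faces at x = +-25.5. The clamp's steel cheeks fill x +-18, y -49 to 17, up to z = 62. A wall rises at world x = 0.69 m.
- home (a point): Where bush_mid is when the bush is home: fixture frame (0, 100, 26) mm; axes as the fixture's. The dark vee locator (90 degrees, open to +y) lies on the rails at z = 20 to 30 mm and y = 57 to 100; the bush's body meets it, its flange passes beneath.
- bush_mid (a point): Centre of the bush, half-way up. Pale turned aluminium bush with a bore, about 50 g, standing on its flange on the plate between the rails: flange 48 mm across and 6 high, above it a round body 34 mm across, 28 mm high in all (top at fixture z = 40). It starts 25 to 60 mm short of home, on the +y side, and slides towards -y. Nothing stands behind it (+y side).
- bush: The same bush; origin at the centre of its underside, z up along its axis.
- lever_grip (a point): Where to push: upper face of the lever's green grip, 110 mm from the lever's hinge and 9 mm off its centre line. The lever is straight; the round grip is 18 mm thick, from 49 to 137 mm from the hinge. Open, the lever points up and to -y; pushed, it swings to -y and down until it lies level pointing to -y, centre line at fixture z = 48 mm. The point's axes turn with the lever.
- lever_hinge (a point): Hinge of the lever, fixture point (0, -34, 48) mm; the hinge axis is the fixture's x. (A white-based clamp with a red lever that also stands on the table is fixed and no part of this job.)
- clamp_arm_hinge (a point): Hinge of the clamp's arm, fixture point (0, 0, 60) mm, axis along x. While open, the arm stands nearly upright on the +y side: it and its foot lie within fixture y = -15 to 65 mm, up to z = 175. As the lever goes down the arm swings down over the bush; at lock it is level, top at z = 65, a spindle end at y = 100 up to z = 80.
- clamp_lever (a joint): Lever angle in rad, growing as the lever is pushed down; the lever stands 0.90 minus this above level. About 0 is open (stop at -0.05). Pushed at the grip it resists with up to about 6 N (near 0.3) and springs back if let go; the resistance is nil at the dead point, about 0.60, and beyond that a spring snaps it by itself to the lock at 0.90.
- clamp_foot: Black rubber foot 29 mm across on a sprung spindle under the end of the clamp's arm. It moves with the lever and lands on top of the bush at lock, pressing with 2 to 3 N. Its origin lies at the arm's hinge, not at the rubber.
- ring_gauge: Bystander, to be left alone: plain steel ring gauge lying flat, 64 mm across, 20 high. Origin at the centre of its underside.
- plug_gauge: Bystander, to be left alone: plug gauge with a hexagon handle lying on the table, 112 mm long, 25 high. Origin at the centre of its underside.
- gauge_block_3: Bystander, to be left alone: upright steel gauge block, 30 x 20 x 35 mm high. Origin at the centre of its underside.
- turned_part_2: Bystander, to be left alone: another aluminium bush, wide and low, 58 mm across, 16 high. Origin at the centre of its underside.
- needle_oiler: Bystander, to be left alone: small bottle with a red needle spout, 27 mm wide, 102 high. Origin at the centre of its underside.
- micrometer_a: Bystander, to be left alone: blue micrometer lying on the table, 158 mm long, 20 high. Origin at the centre of its underside.
Not all that is in view belongs to the job. Leave any blue or yellow look-alike of the bush alone.

How it is judged:
By the outcome, as a careful person would: the job done as asked, in the order asked, and still so for the second after the job is handed in, with the robot touching nothing.
It also fails if it takes over 56 s, if anything falls off the work surface, if the arm or the gripper's body presses on something with over 40 N, if the wrist force passes 120 N, or if a joint passes its speed limit or range.

ROBOT

A 6-joint arm with a two-finger parallel gripper is mounted at the origin on the work surface; the furniture and walls round the work are solid. World frame = base frame: x ahead of the robot, y to its left, z up, the work surface at z = 0. Lengths are in mm, angles in rad, forces in N, time in s.
With the tool pointing down it reaches from about 275 to 750 mm from the base axis. Payload 10.2 kg.
Tool frame: the origin (TCP) lies on the centre line of the jaws, within the pads' length; the fingertips stand 8 mm ahead of it and the grasp point (between the pads) lies 11 mm behind it; x points along the fingers, y is the direction in which the jaws open and shut, and the axes are right-handed (so a half turn about x gives the same grasp; the last joint's range is limited). The gripper opens to 85 mm and grips with 20 to 120 N. Pads are 22 mm wide; open, the fingers measure 114 mm over their backs; the gripper's body (76 mm by 85 mm) begins 54 mm behind the grasp point. The pads swing forward as they close: fully open they stand 13 mm farther back than shut.
Start: joints at [1.014, 0.313, 1.498, -0, 1.331, -0.223], TCP at [172.022, 496.024, 239.294] pointing down, gripper open.
Joint ranges: [-2.94, 2.94], [-0.97, 2.17], [0.19, 2.56], [-1.23, 4.37], [0.02, 3.11], [-2.88, 2.88]. Speed limits (rad/s): [2.39, 2.39, 3.01, 3.14, 3.14, 3.14].

INTERFACE

Orientations are given as a unit quaternion [w, x, y, z].
In Python, from rig import ctrl, vision, workorder gives the robot as it stands. The module is installed in compiled form; this text tells all that it offers.
- The arm moves only by the shell command python3 -m jog 'ROWS' [OPENING] [FORCE]. ROWS is JSON, a list that holds one entry, the list of rows, each a list of 6 numbers: the shift along the tool's x, y, z in m, then the turn, a rotation vector about the tool's x, y, z in rad. A call has 1 to 12 rows; each row shifts and turns the commanded pose from where the row before left it, along the tool's axes as they then stand; what a row does not reach is not made up. A row lasts 1/8 s, in which the tool goes at most 62.5 mm and 10.7 degrees, less where a joint would pass 70% of its speed; a pose out of reach is approached as far as the arm can. A call is refused whole if a number of a shift passes 0.0625 or a number of a turn 0.188, either way. A call with a gripper value outside its range is refused whole. OPENING is the closure in counts, from 0 (fully open) to 255 (shut), set as the call begins (- or left out, the last holds). The fingers move at their own pace and stop on an object; FORCE is the grip in N (left out, the last holds). Time passes only in rows, so rows that do not move let the fingers close. It gives the time, the measured TCP pose, the force and the opening at its end, in the units of the state.
- ctrl.sense(): the state, without advancing time (a new reading comes with each control period).
- vision.capture(name): name is "scene" or "top" or "wrist"; returns a dict with "image" (384x512x3 uint8, red, green, blue), "mtx" (3x3 intrinsics, pixels), "R" (3x3) and "t" (3): a world point X has camera coordinates R X + t; the wrist camera has in their place "hand_eye" (4x4, takes a point from camera to tool coordinates, whose origin is the TCP and whose axes are the tool frame's). Camera axes: x right, y down, z forward; pixel columns grow to the right and rows downward; lengths in mm; the calibration is good to about 2 mm. A picture is of the moment at which its call begins: read the wrist's pose just before it. There is no depth.
- workorder.finish_job(): hands the job in, once; it reports no verdict.
The state is a dict: "time_s": time; "joints": joint angles; "dq": joint speeds; "tau": joint torques, N m; "eef_pos": TCP position; "ee_rot": TCP orientation; "force": force on the tool from outside, world axes, zero at the start; "wrist_torque": the same for the moment, N m; "grip_width": opening from 0.0 (shut) to 1.0 (fully open).
Only numpy, scipy, OpenCV 4.12 (cv2) and the standard library are available. Lean on these libraries where they do the work, as an engineer would, in place of code of your own. Each camera call takes 0.05 s, during which the arm holds its last target.

## Working session

There is one attempt and no reset: what is moved stays moved. The work goes in short steps, Python scripts to look and compute and a shell command to move; the robot and the scene stay as the last step left them, time stands still between calls to the robot, and variables do not carry over. Pictures are saved under pics/ and viewed, and the job is handed in when it is done.

```bash
mkdir -p pics; python3 - <<'E'
from rig import ctrl, vision
import cv2,json
s=ctrl.sense(); print(s)
for n in ("scene","top","wrist"):
    c=vision.capture(n)
    cv2.imwrite(f"pics/{n}0.png",cv2.cvtColor(c["image"],cv2.COLOR_RGB2BGR))
    print(n,{k:(v.tolist() if hasattr(v,'tolist') else v) for k,v in c.items() if k!="image"})
E
```

```text
{'time_s': 0.0, 'joints': array([ 1.01360889e+00,  3.13430977e-01,  1.49842459e+00, -3.02053643e-05,
        1.33099541e+00, -2.23409805e-01]), 'dq': array([-2.54558308e-04, -1.27251619e-03, -1.07317609e-03,  7.12347465e-05,
        9.99654828e-04,  1.19328719e-03]), 'tau': array([ 2.34282550e-05, -4.12279451e+01, -2.59739256e+01, -2.67763362e-04,
        4.22419980e-03,  1.49459896e-05]), 'eef_pos': array([171.88899119, 495.80603376, 238.74950611]), 'ee_rot': array([ 0.6971231 ,  0.11704328,  0.69744244, -0.11787402]), 'force': array([-1.26342281,  0.16969701,  0.95852377]), 'wrist_torque': array([-0.04512288, -0.01260006, -0.00434955]), 'grip_width': 0.9995688032111416}
scene {'mtx': [[394.3377641926127, 0.0, 254.19046084497987], [0.0, 394.3377641926127, 194.0334950791142], [0.0, 0.0, 1.0]], 'R': [[0.5307423884364253, -0.8474561320513979, -0.011428970438414605], [-0.5346931893001764, -0.3243425034728023, -0.7803237365074837], [0.6575832346044141, 0.420261876321751, -0.6252713370031583]], 't': [-259.07970848935514, 325.8822323312162, 941.1205394377104]}
top {'mtx': [[468.79441180475413, 0.0, 258.0542325772907], [0.0, 468.79441180475413, 191.52484660594246], [0.0, 0.0, 1.0]], 'R': [[0.0011194676803278382, -0.9997440203157264, 0.022597359028468655], [-0.9955294506971281, -0.003248389596163046, -0.09439576664081034], [0.09444500826823769, -0.022390663410903018, -0.9952782518498191]], 't': [-10.093676119012322, 498.92997725783437, 1530.8419196342431]}
wrist {'mtx': [[283.6497908604307, 0.0, 257.7551896007941], [0.0, 283.6497908604307, 193.7852472788694], [0.0, 0.0, 1.0]], 'hand_eye': [[-0.0008610408421329841, -0.2661499974893704, 0.9639312410359342, -133.67329765165772], [0.999998686128331, -0.0015530730998676622, 0.0004644411241658308, 0.2320445009369454], [0.001373444676544363, 0.9639303744567623, 0.2661509850617988, -67.48958325446796], [0.0, 0.0, 0.0, 1.0]]}
```

View pics/scene0.png

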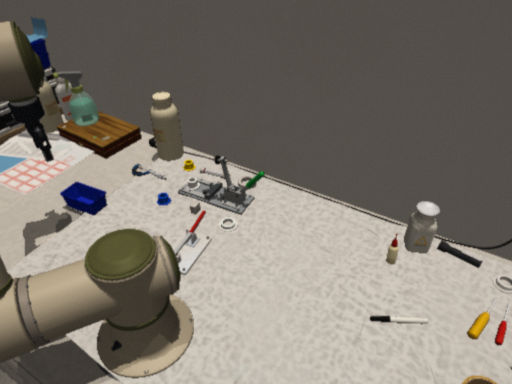

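View pics/top0.png

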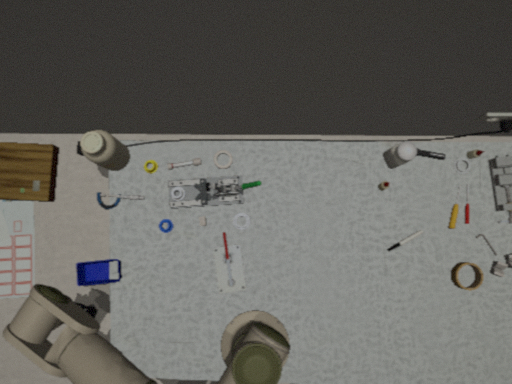

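View pics/wrist0.png

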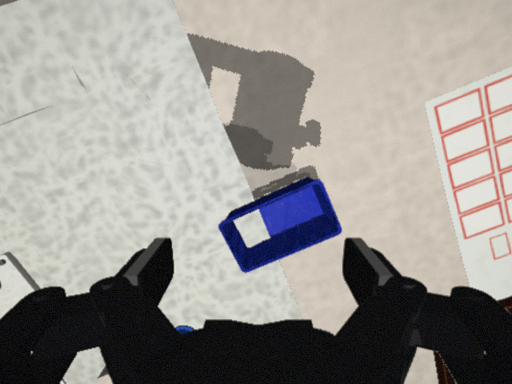

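The fixture lies at about (170–243, 177–208) in the top view: bush at its left end (~(178,194)), green lever pointing right. I'll enlarge it next.

```bash
python3 - <<'E'
import cv2
a=cv2.imread("pics/top0.png")[150:240,140:270]; cv2.imwrite("pics/topc.png",cv2.resize(a,None,fx=6,fy=6,interpolation=cv2.INTER_CUBIC))
a=cv2.imread("pics/scene0.png")[140:250,150:280]; cv2.imwrite("pics/scenec.png",cv2.resize(a,None,fx=5,fy=5,interpolation=cv2.INTER_CUBIC))
E
```

```text
(no output)
```

View pics/topc.png

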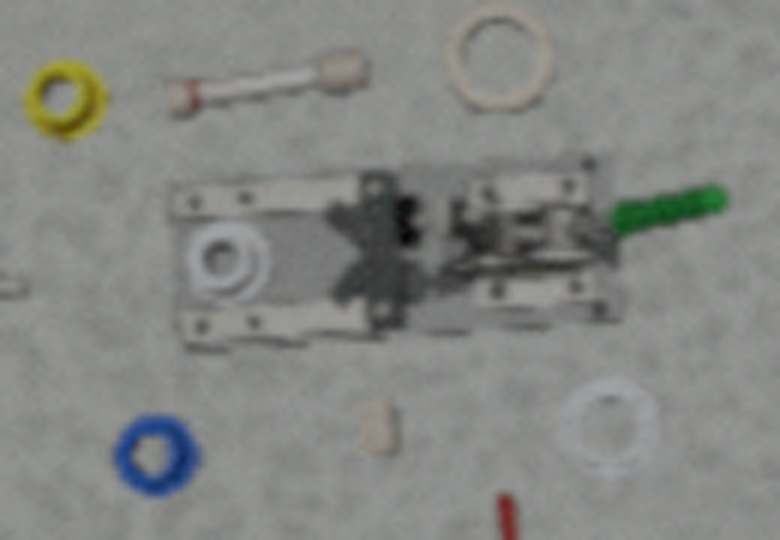

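View pics/scenec.png

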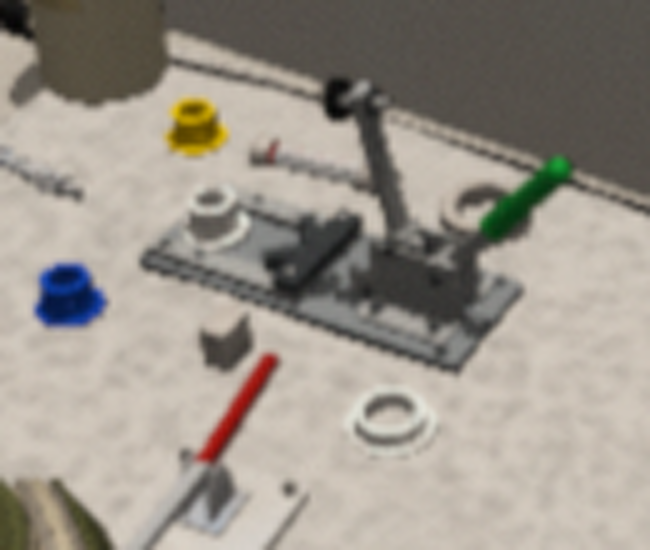

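```bash
cat > h.py <<'E'
import numpy as np, cv2
from scipy.optimize import least_squares
from scipy.spatial.transform import Rotation as Rn
def q2R(q): return Rn.from_quat([q[1],q[2],q[3],q[0]]).as_matrix()
def fx(p,P):
    c,s=np.cos(p[2]),np.sin(p[2]); P=np.atleast_2d(P).astype(float)
    return np.c_[p[0]+c*P[:,0]-s*P[:,1], p[1]+s*P[:,0]+c*P[:,1], P[:,2]]
def cam(c,st=None):
    if 'R' in c: return np.array(c['mtx']),np.array(c['R']),np.array(c['t'])
    H=np.array(c['hand_eye']); T=np.eye(4); T[:3,:3]=q2R(st['ee_rot']); T[:3,3]=st['eef_pos']
    W=np.linalg.inv(T@H); return np.array(c['mtx']),W[:3,:3],W[:3,3]
def proj(k,X):
    K,R,t=k; u=(K@(R@np.atleast_2d(X).T+t[:,None])).T; return u[:,:2]/u[:,2:]
def atz(k,uv,z):
    K,R,t=k; d=R.T@np.linalg.inv(K)@np.array([uv[0],uv[1],1.]); C=-R.T@t
    return C+d*(z-C[2])/d[2]
E
python3 - <<'E'
from h import *
from rig import vision,ctrl
import pickle
st=ctrl.sense(); cs=vision.capture("scene"); ct=vision.capture("top")
kt=cam(ct); ks=cam(cs); pickle.dump((kt,ks),open("cams.pkl","wb"))
o=np.array
top=[((48,185,12),(170,187)),((-48,185,12),(185,346)),((-48,-65,12),(618,316)),((48,-65,12),(605,158))]
F=o([a for a,b in top]); U=o([b for a,b in top])/6.+[140,150]-.4
for u in U: print(atz(kt,u,12).round(1))
f=lambda p:(proj(kt,fx(p,F))-U).ravel()
r=least_squares(f,[480,60,0]); print(r.x,r.fun.round(2))
sc=[((-48,185,12),(142,257)),((-48,-65,12),(460,362)),((48,-65,12),(524,288))]
F2=o([a for a,b in sc]); U2=o([b for a,b in sc])/5.+[150,140]-.4
r2=least_squares(lambda p:(proj(ks,fx(p,F2))-U2).ravel(),r.x); print(r2.x,r2.fun.round(2))
p=r.x
# bush top rim centre (218,258) crop; 
print("bush",atz(kt,o([218,259])/6+[140,150]-.4,40))
for k,im,nm in((kt,"top0",'t'),(ks,"scene0",'s')):
    I=cv2.resize(cv2.imread(f"pics/{im}.png"),None,fx=4,fy=4,interpolation=cv2.INTER_CUBIC)
    for q in [(48,185,12),(-48,185,12),(-48,-65,12),(48,-65,12),(0,100,20),(0,0,60),(0,-34,48),(0,-34-137*np.cos(.9),48+137*np.sin(.9))]:
        u=(proj(k,fx(p,q))[0]+.5)*4; cv2.circle(I,tuple(int(v) for v in u),3,(0,0,255),1)
    y,x=(150,140)
    cv2.imwrite(f"pics/ov_{nm}.png",I[y*4:y*4+480,x*4:x*4+560])
E
```

```text
[535.1 291.3  12. ]
[446.7 281.3  12. ]
[463.9  42.2  12. ]
[552.3  49.8  12. ]
[5.04084292e+02 1.06287140e+02 7.49277872e-02] [-0.9  -0.89 -1.79  1.29  1.29  0.86  1.43 -1.33]
[5.03774470e+02 9.91047481e+01 6.94077758e-02] [-0.64 -0.29 -0.37  1.07  1.02 -1.08]
bush [492.45444242 259.7473473   40.        ]
```

View pics/ov_t.png

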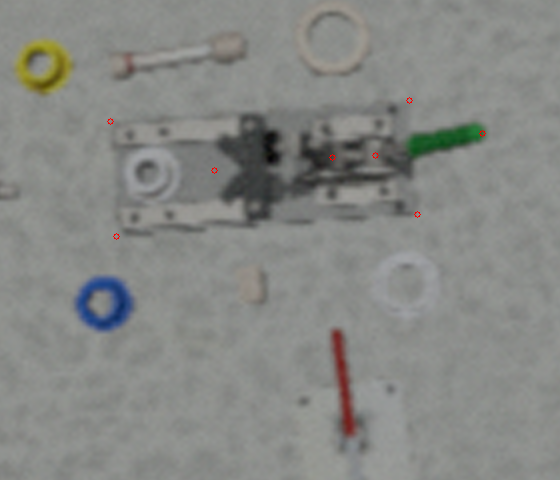

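View pics/ov_s.png

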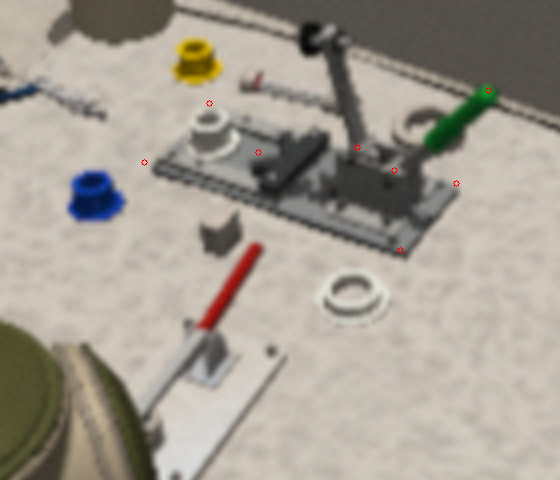

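```bash
python3 - <<'E'
from h import *
from rig import ctrl
s=ctrl.sense(); R=q2R(s['ee_rot']); print(R.round(3)); 
# desired: tool x = down, tool z along +y or -y world
E
```

```text
[[-0.     0.328  0.945]
 [-0.     0.945 -0.328]
 [-1.    -0.001 -0.   ]]
```

```bash
python3 -c "
from h import *; import pickle
kt,ks=pickle.load(open('cams.pkl','rb')); print(atz(ks,(168,155),0),atz(kt,(125,150),0))"
python3 -m jog '[[[0,-0.0153,0.0478,0,0,0],[0,-0.0153,0.0478,0,0,0],[0,-0.0153,0.0478,0,0,0],[0,-0.0153,0.0478,0,0,0],[0,-0.0153,0.0478,0,0,0],[0,-0.0153,0.0478,0,0,0],[0,-0.0153,0.0478,0,0,0],[0,-0.0153,0.0478,0,0,0],[0,0,0,0.166,0,0],[0,0,0,0.166,0,0],[0,0,0,0.166,0,0],[0,0,0,0.166,0,0]]]' 255 60
python3 -m jog '[[[0,0,0,0.166,0,0],[0,0,0,0.166,0,0],[0,0,0,0.166,0,0],[0,0,0,0,0,0],[0,0,0,0,0,0]]]'
python3 - <<'E'
from h import *
from rig import ctrl,vision
import pickle
s=ctrl.sense(); print(s['time_s'],s['eef_pos'],s['joints'].round(3),s['force'],s['grip_width']); print(q2R(s['ee_rot']).round(3))
c=vision.capture("wrist"); pickle.dump((s,c),open("w1.pkl","wb"))
I=cv2.cvtColor(c["image"],cv2.COLOR_RGB2BGR); cv2.imwrite("pics/w1.png",cv2.resize(I,(800,600),interpolation=cv2.INTER_CUBIC))
E
```

```text
[608.06239197 472.13012489   0.        ] [640.44997454 439.59665636   0.        ]
time_s: 1.75
eef_pos: [493.2, 255.1, 239.1]
ee_rot: [0.62, 0.34, 0.62, -0.34]
force: [-0.8, -0.3, -0.6]
grip_width: -0.002
time_s: 2.38
eef_pos: [493.2, 255.1, 239.2]
ee_rot: [0.519, 0.48, 0.519, -0.48]
force: [0.1, 0.0, 0.6]
grip_width: 0.003
2.375 [493.20948295 255.11757079 239.22784898] [0.266 0.38  1.404 0.    1.357 0.188] [0.06360343 0.02097312 0.61958455] 0.002621846518274306
[[-0.     0.997  0.078]
 [ 0.     0.078 -0.997]
 [-1.    -0.    -0.   ]]
```

View pics/w1.png

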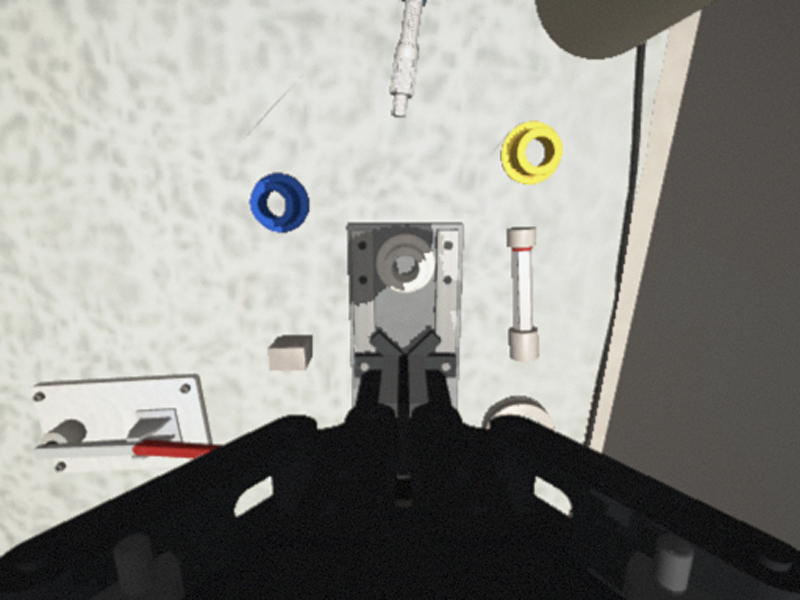

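The wrist view shows the plate's +y end (348–463, 223), bush at (405,265), and vee below with tips around (370–440, 335). I'll enlarge it.

```bash
python3 - <<'E'
import pickle,cv2
s,c=pickle.load(open("w1.pkl","rb"))
I=cv2.cvtColor(c["image"],cv2.COLOR_RGB2BGR)[135:245,210:310]
cv2.imwrite("pics/w1c.png",cv2.convertScaleAbs(cv2.resize(I[:85],None,fx=7,fy=7,interpolation=cv2.INTER_CUBIC),alpha=1.2))
cv2.imwrite("pics/w1d.png",cv2.convertScaleAbs(cv2.resize(I[55:110],None,fx=7,fy=7,interpolation=cv2.INTER_CUBIC),alpha=1.2))
E
```

```text
(no output)
```

View pics/w1c.png

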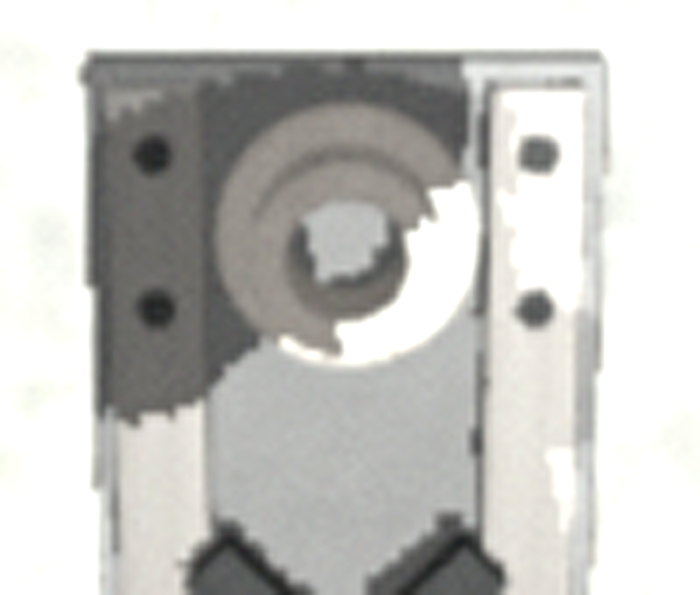

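View pics/w1d.png

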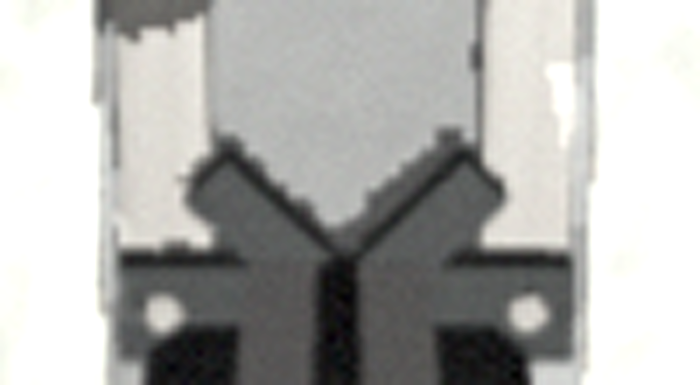

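```bash
python3 - <<'E'
from h import *
import pickle
s,c=pickle.load(open("w1.pkl","rb")); k=cam(c,s); o=np.array
px=lambda u:(o(u,float)/7+[210,135]-.43)
pts=[((0,75.96,30),(342,643)),((24.04,100,30),(463,537)),((-24.04,100,30),(231,537)),((-48,185,12),(92,72)),((48,185,12),(603,64)),((25.5,180,20),(495,88))]
F=o([a for a,b in pts],float);U=o([px(b) for a,b in pts])
r=least_squares(lambda p:(proj(k,fx(p,F))-U).ravel(),[503,103,.07],loss='soft_l1'); print(r.x,(proj(k,fx(r.x,F))-U).round(2).tolist())
p=r.x
for nm,u,z in(("bore",(347,250),40),("flange",(347,233),18)):
    w=atz(k,px(u),z); c_,s_=np.cos(p[2]),np.sin(p[2]); d=w[:2]-p[:2]
    print(nm,w.round(1),"fixt",(c_*d[0]+s_*d[1]).round(1),(-s_*d[0]+c_*d[1]).round(1))
# rail inner edges
for u in((207,150),(483,150),(210,500),(482,500)):
    w=atz(k,px(u),20); d=w[:2]-p[:2]; print(u,(c_*d[0]+s_*d[1]).round(1),(-s_*d[0]+c_*d[1]).round(1))
E
```

```text
[5.05585539e+02 1.05491885e+02 7.06652016e-02] [[0.34, 2.61], [2.03, 0.3], [-2.52, 0.09], [-1.58, -2.33], [1.77, -0.72], [-0.31, 0.43]]
bore [494.5 260.3  40. ] fixt -0.2 155.2
flange [494.7 259.3  18. ] fixt -0.0 154.2
(207, 150) -25.0 169.3
(483, 150) 24.0 169.6
(210, 500) -25.2 104.0
(482, 500) 25.5 104.3
```

```bash

python3 -m jog '[[[0,0.0009,-0.0275,0,0,0],[0,0.0009,-0.0275,0,0,0],[0.045,0,0,0,0,0],[0.045,0,0,0,0,0],[0.045,0,0,0,0,0],[0.030,0,0,0,0,0],[0,0,0,0,0,0],[0,0,0,0,0,0]]]'
cat >> h.py <<'E'
PF=np.array([505.6,105.5,.0707])
def tofx(X,p=PF):
    c,s=np.cos(p[2]),np.sin(p[2]); d=np.array(X[:2])-p[:2]
    return np.array([c*d[0]+s*d[1],-s*d[0]+c*d[1],X[2]]).round(1)
E
cat > look.py <<'E'
import sys,pickle
from h import *
from rig import ctrl,vision
n=sys.argv[1]
for v in sys.argv[2:]:
    s=ctrl.sense(); c=vision.capture(v); pickle.dump((s,c),open(f"{n}_{v}.pkl","wb"))
    I=cv2.cvtColor(c["image"],cv2.COLOR_RGB2BGR)
    if v=="wrist": J=cv2.resize(I,(800,600),interpolation=cv2.INTER_CUBIC)
    elif v=="scene": J=cv2.resize(I[130:230,150:280],None,fx=6,fy=6,interpolation=cv2.INTER_CUBIC)
    else: J=cv2.resize(I[150:240,140:270],None,fx=6,fy=6,interpolation=cv2.INTER_CUBIC)
    cv2.imwrite(f"pics/{n}_{v}.png",J)
print(s['time_s'],"fixt",tofx(s['eef_pos']),"F",s['force'].round(1))
E
python3 look.py a wrist scene
```

```text
time_s: 3.42
eef_pos: [491.6, 310.4, 75.8]
ee_rot: [0.519, 0.481, 0.518, -0.48]
force: [0.2, 0.4, 0.4]
grip_width: 0.005
3.475 fixt [  0.6 205.4  76. ] F [0.3 0.4 0.7]
```

View pics/a_wrist.png

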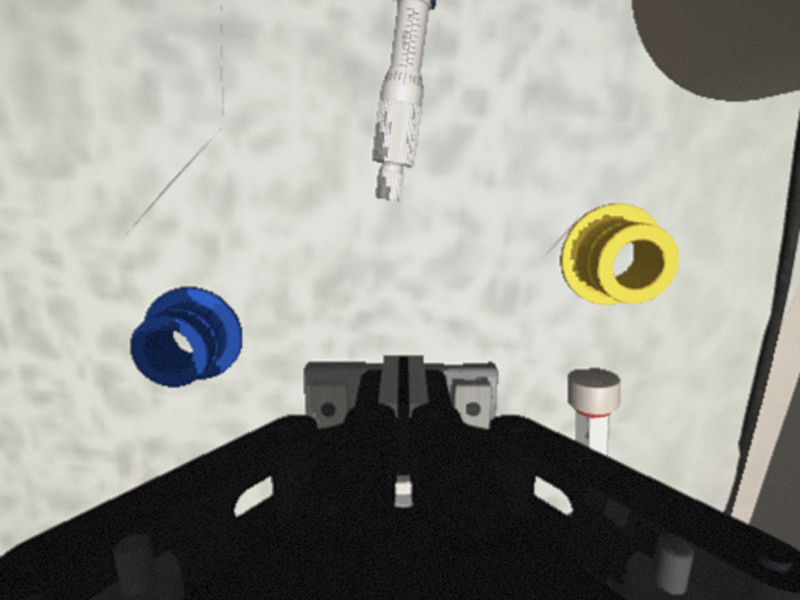

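View pics/a_scene.png

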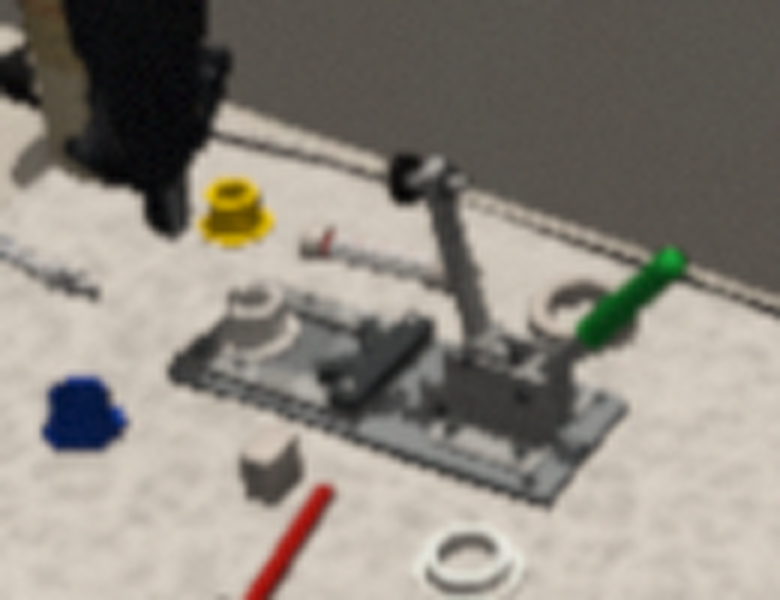

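```bash

python3 -m jog '[[[0.020,-0.0005,0,0,0,0],[0.016,0,0,0,0,0],[0.010,0,0,0,0,0],[0,0,0,0,0,0],[0,0,0.008,0,0,0],[0,0,0.008,0,0,0],[0,0,0.006,0,0,0],[0,0,0.006,0,0,0],[0,0,0.006,0,0,0],[0,0,0.006,0,0,0],[0,0,0.006,0,0,0],[0,0,0,0,0,0]]]'
python3 look.py b wrist scene
```

```text
time_s: 5.03
eef_pos: [493.8, 263.7, 28.2]
ee_rot: [0.518, 0.481, 0.518, -0.481]
force: [0.4, 0.2, 0.0]
grip_width: 0.002
5.075 fixt [ -0.6 158.9  28.2] F [ 0.4 -0.3 -0.6]
```

View pics/b_scene.png

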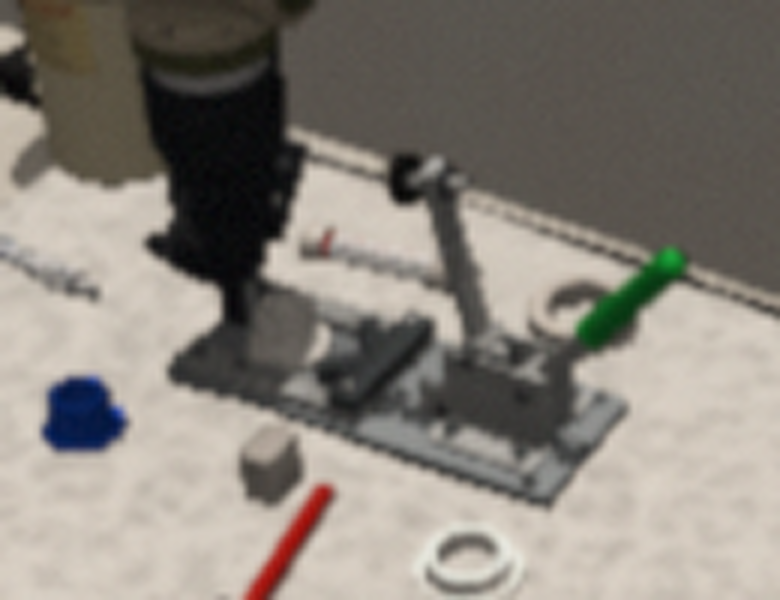

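```bash
python3 - <<'E'
import pickle,cv2
s,c=pickle.load(open("b_scene.pkl","rb"));I=cv2.cvtColor(c["image"],cv2.COLOR_RGB2BGR)[165:205,175:235]
cv2.imwrite("pics/b2.png",cv2.convertScaleAbs(cv2.resize(I,None,fx=12,fy=12,interpolation=cv2.INTER_CUBIC),alpha=1.3))
E
```

```text
(no output)
```

View pics/b2.png

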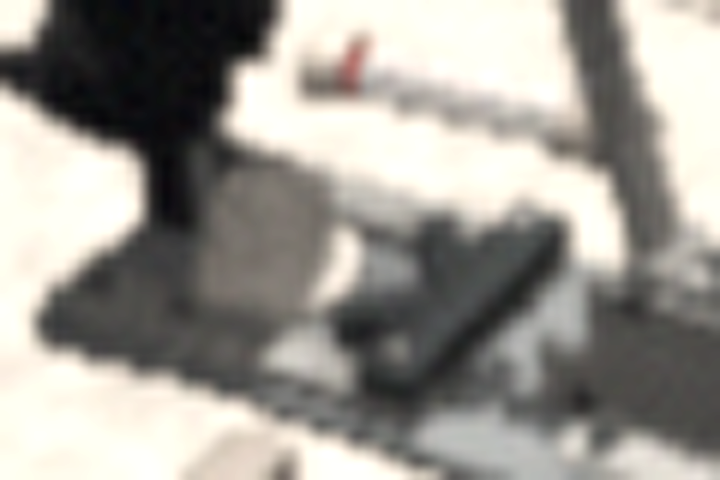

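View pics/b_wrist.png

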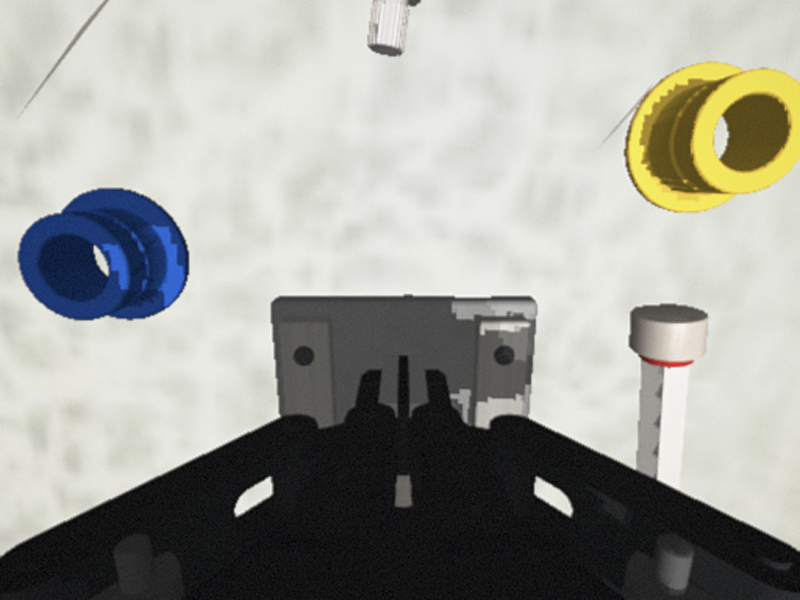

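```bash
cat > ov.py <<'E'
import pickle,sys
from h import *
n,v,y0=sys.argv[1],sys.argv[2],float(sys.argv[3])
s,c=pickle.load(open(f"{n}_{v}.pkl","rb"));k=cam(c,s)
I=cv2.cvtColor(c["image"],cv2.COLOR_RGB2BGR)
P0=proj(k,fx(PF,(0,y0,26)))[0]; x0,yy=int(P0[0])-30,int(P0[1])-22
J=cv2.convertScaleAbs(cv2.resize(I[yy:yy+45,x0:x0+60],None,fx=13,fy=13,interpolation=cv2.INTER_CUBIC),alpha=1.8)
K=J.copy()
t=np.linspace(0,2*np.pi,60)
for r,z,col in((24,12,(0,255,0)),(24,18,(0,255,255)),(17,40,(0,0,255))):
    q=proj(k,fx(PF,np.c_[r*np.cos(t),y0+r*np.sin(t),0*t+z]))
    cv2.polylines(K,[((q-[x0,yy]+.5)*13).astype(int)],True,col,1)
cv2.imwrite(f"pics/ov_{n}_{v}.png",K); cv2.imwrite(f"pics/raw_{n}_{v}.png",J)
E
python3 ov.py b scene 137; python3 ov.py a scene 155
```

```text
(no output)
```

View pics/ov_b_scene.png

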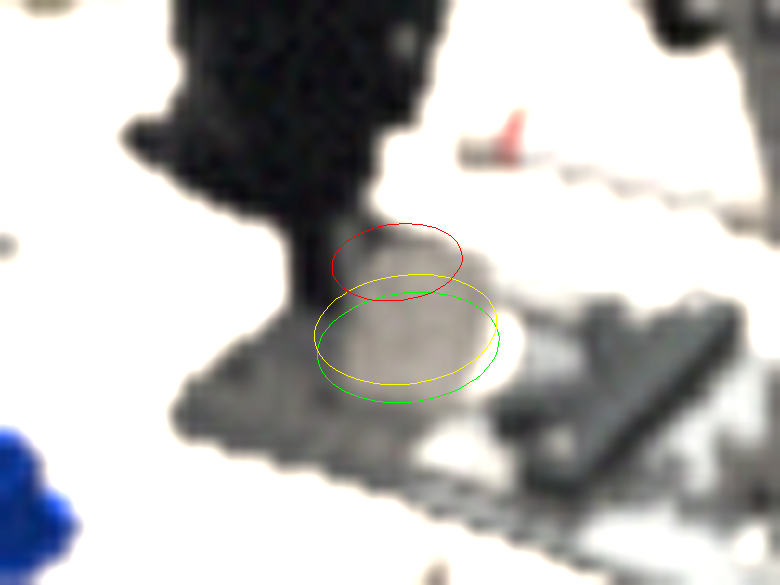

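View pics/ov_a_scene.png

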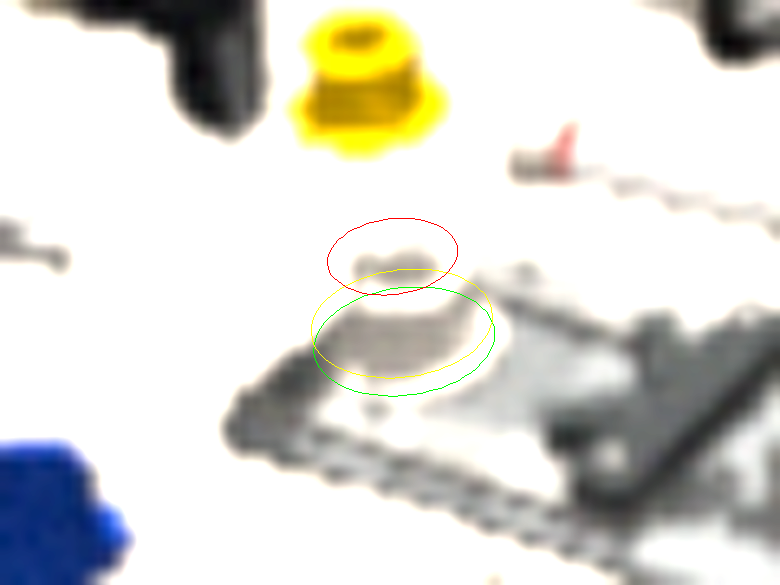

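```bash

python3 -m jog '[[[-0.001,0.0003,0.004,0,0,0],[0,0,0.006,0,0,0],[0,0,0.006,0,0,0],[0,0,0.006,0,0,0],[0,0,0.004,0,0,0],[0,0,0,0,0,0]]]'
python3 look.py c scene top; python3 ov.py c scene 107
```

```text
time_s: 5.88
eef_pos: [496.1, 237.9, 29.3]
ee_rot: [0.518, 0.481, 0.518, -0.481]
force: [-0.4, -0.1, -0.1]
grip_width: -0.001
5.925 fixt [-1.00e-01  1.33e+02  2.93e+01] F [-0.3  0.3 -0.6]
```

View pics/ov_c_scene.png

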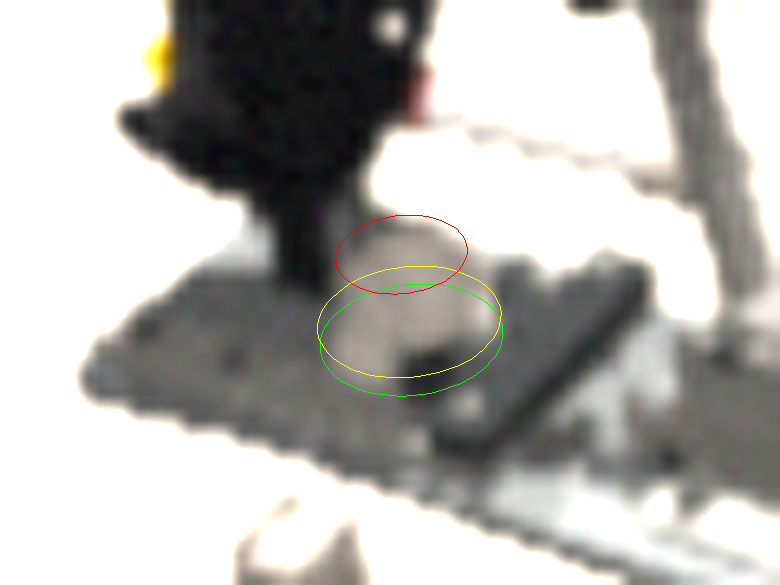

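View pics/c_top.png

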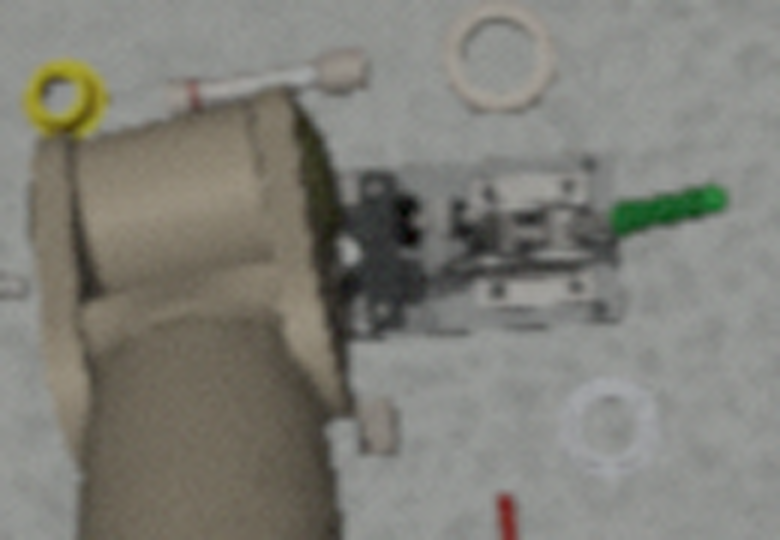

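```bash

python3 -m jog '[[[0,0,0.0015,0,0,0],[0,0,0.0015,0,0,0],[0,0,0.0015,0,0,0],[0,0,0,0,0,0]]]'
python3 -m jog '[[[0,0,0.001,0,0,0],[0,0,0,0,0,0]]]'
python3 -m jog '[[[0,0,0.001,0,0,0],[0,0,0,0,0,0]]]'
```

```text
time_s: 6.48
eef_pos: [496.4, 233.7, 29.3]
ee_rot: [0.518, 0.481, 0.518, -0.481]
force: [0.0, -0.5, 0.3]
grip_width: -0.001
time_s: 6.72
eef_pos: [496.5, 232.7, 29.3]
ee_rot: [0.518, 0.481, 0.518, -0.481]
force: [0.3, 0.1, 0.2]
grip_width: 0.001
time_s: 6.98
eef_pos: [496.4, 232.1, 29.3]
ee_rot: [0.518, 0.481, 0.519, -0.481]
force: [-1.8, 2.6, -0.3]
grip_width: -0.001
```

```bash

python3 -m jog '[[[0,0,0.0005,0,0,0],[0,0,0,0,0,0],[0,0,0,0,0,0]]]'
python3 -m jog '[[[0,0,0.0007,0,0,0],[0,0,0,0,0,0],[0,0,0,0,0,0]]]'
python3 -m jog '[[[0,0,0.0007,0,0,0],[0,0,0,0,0,0],[0,0,0,0,0,0]]]'
python3 look.py d scene;python3 ov.py d scene 100
```

```text
time_s: 7.35
eef_pos: [496.4, 231.9, 29.3]
ee_rot: [0.518, 0.481, 0.519, -0.481]
force: [-1.1, 5.9, 0.0]
grip_width: -0.003
time_s: 7.72
eef_pos: [496.5, 231.7, 29.4]
ee_rot: [0.518, 0.481, 0.519, -0.48]
force: [-1.8, 9.6, -0.2]
grip_width: 0.002
time_s: 8.1
eef_pos: [496.5, 231.6, 29.5]
ee_rot: [0.518, 0.482, 0.519, -0.48]
force: [-1.1, 12.9, 1.2]
grip_width: -0.002
8.1 fixt [ -0.2 126.4  29.5] F [-1.1 12.9  1.2]
```

View pics/ov_d_scene.png

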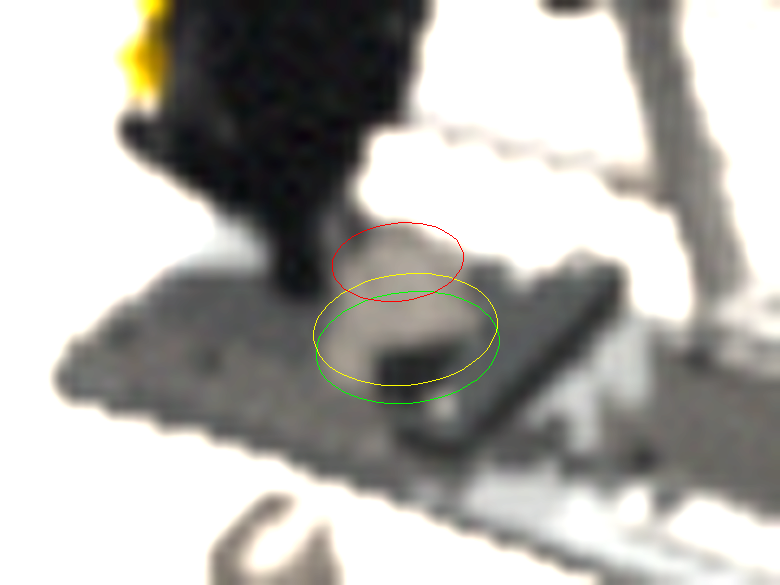

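```bash

python3 -m jog '[[[0,0,-0.004,0,0,0],[0,0,-0.010,0,0,0],[0,0,-0.015,0,0,0],[-0.030,0,0,0,0,0],[-0.060,0,0,0,0,0],[-0.060,0,0,0,0,0],[-0.060,0,0,0,0,0],[0,0,0,0,0,0],[0,0,0,0,0,0]]]'
python3 look.py e wrist scene; python3 -c "
import pickle,cv2
s,c=pickle.load(open('e_wrist.pkl','rb'))
I=cv2.cvtColor(c['image'],cv2.COLOR_RGB2BGR)[135:245,210:310]
cv2.imwrite('pics/ec.png',cv2.resize(I,None,fx=5.4,fy=5.4,interpolation=cv2.INTER_CUBIC))"
```

```text
time_s: 9.28
eef_pos: [494.1, 259.1, 238.5]
ee_rot: [0.518, 0.48, 0.519, -0.481]
force: [0.7, 0.8, -0.6]
grip_width: -0.001
9.325 fixt [ -0.7 153.9 237.9] F [ 0.1 -0.9 -0.5]
```

View pics/ec.png

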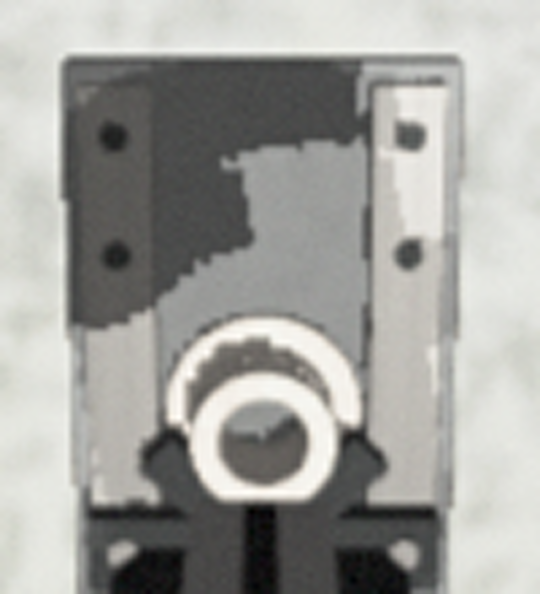

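View pics/e_scene.png

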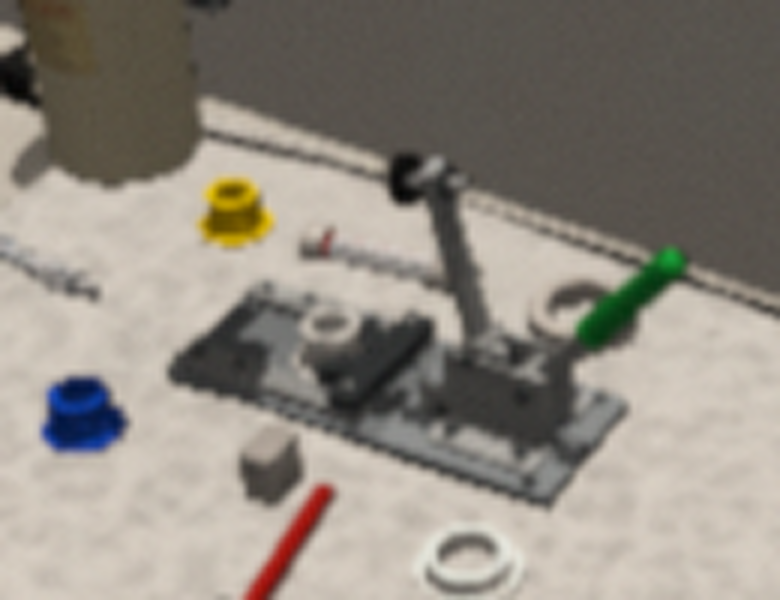

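```bash
python3 -c "
import pickle
from h import *
s,c=pickle.load(open('e_wrist.pkl','rb')); k=cam(c,s)
print('bush top',tofx(atz(k,(210+263/5.4-.4,135+440/5.4-.4),40)))"
python3 -m jog '[[[0,0,0.030,0,0,0],[0,0,0.048,0,0,0],[0,0,0.048,0,0,0],[0,0,0.048,0,0,0],[0,0,0.042,0,0,0],[0,0,0,0,0,0],[0.030,0,0,0,0,0],[0.030,0,0,0,0,0],[0.020,0,0,0,0,0],[0,0,0,0,0,0],[0,0,0,0,0,0]]]'
python3 look.py f wrist scene top
```

```text
bush top [1.000e-01 1.015e+02 4.000e+01]
time_s: 10.75
eef_pos: [511.0, 43.8, 159.8]
ee_rot: [0.519, 0.481, 0.518, -0.481]
force: [-0.4, 0.1, 0.5]
grip_width: -0.006
10.85 fixt [  1.1 -62.1 160.1] F [-0.1 -0.3  0.1]
```

View pics/f_scene.png

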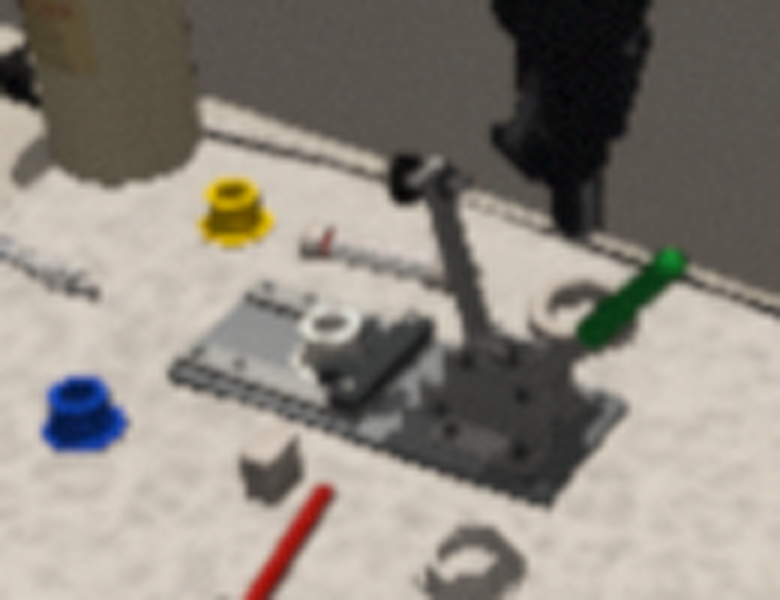

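View pics/f_top.png

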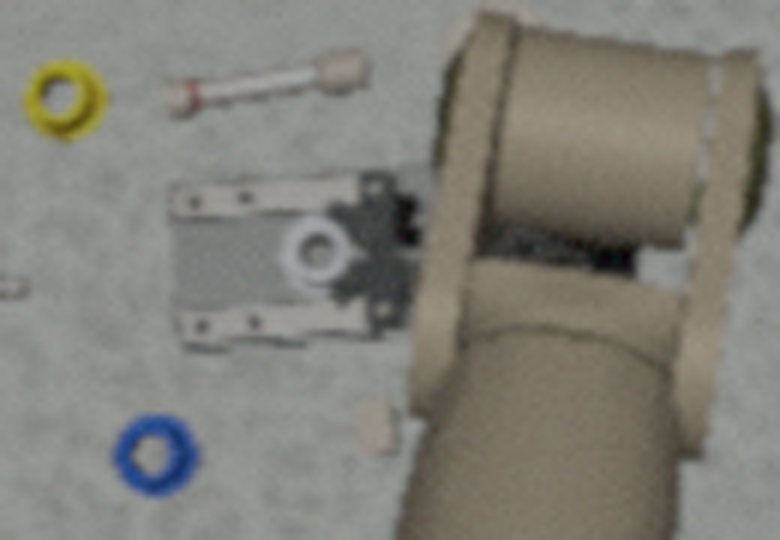

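View pics/f_wrist.png

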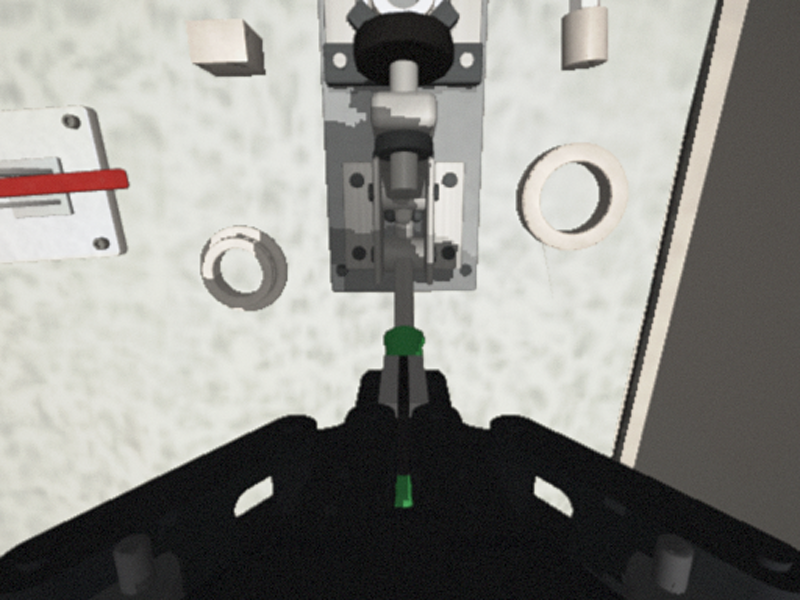

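```bash

python3 -m jog '[[[0.010,-0.0008,0.018,0,0,0],[0.003,0,0.007,0,0,0],[0.003,0,0.004,0,0,0],[0.004,0,0.004,0,0,0],[0,0,0,0,0,0]]]'
python3 look.py g scene wrist
```

```text
time_s: 11.52
eef_pos: [512.6, 10.2, 139.4]
ee_rot: [0.518, 0.481, 0.518, -0.481]
force: [-0.2, -0.4, 3.5]
grip_width: 0.001
11.575 fixt [  0.2 -95.3 139.5] F [-0.6  0.6  3.8]
```

View pics/g_scene.png

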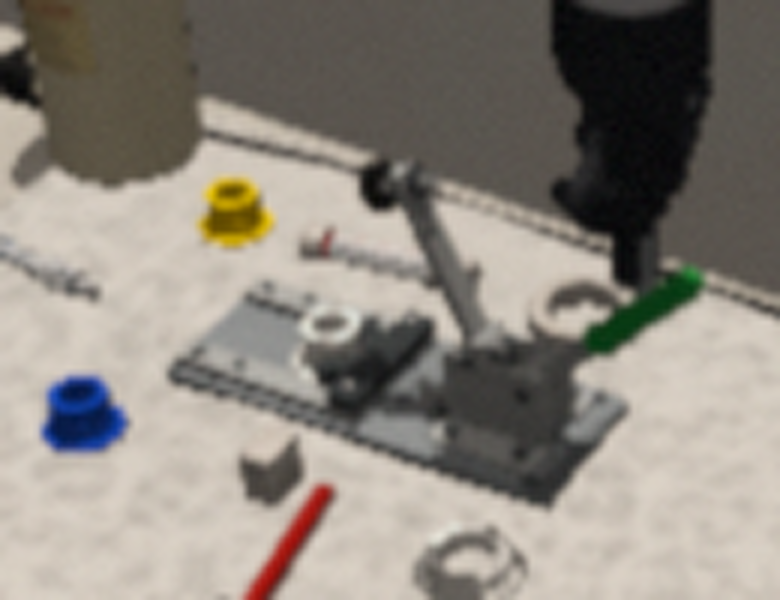

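```bash

python3 -m jog '[[[0.006,0,0.007,0,0,0],[0.009,0,0.007,0,0,0],[0.009,0,0.007,0,0,0],[0.010,0,0.005,0,0,0],[0,0,0,0,0,0]]]'
python3 -m jog '[[[0.010,0,0.005,0,0,0],[0.010,0,0.003,0,0,0],[0.008,0,0.002,0,0,0],[0,0,0,0,0,0]]]'
python3 look.py i scene
```

```text
time_s: 12.25
eef_pos: [513.8, -15.8, 104.2]
ee_rot: [0.518, 0.481, 0.519, -0.481]
force: [-1.0, -0.5, 1.4]
grip_width: 0.003
time_s: 12.75
eef_pos: [514.8, -25.5, 76.6]
ee_rot: [0.518, 0.481, 0.519, -0.481]
force: [0.0, -0.1, 0.9]
grip_width: -0.0
12.75 fixt [-1.000e-01 -1.313e+02  7.660e+01] F [ 0.  -0.1  0.9]
```

View pics/i_scene.png

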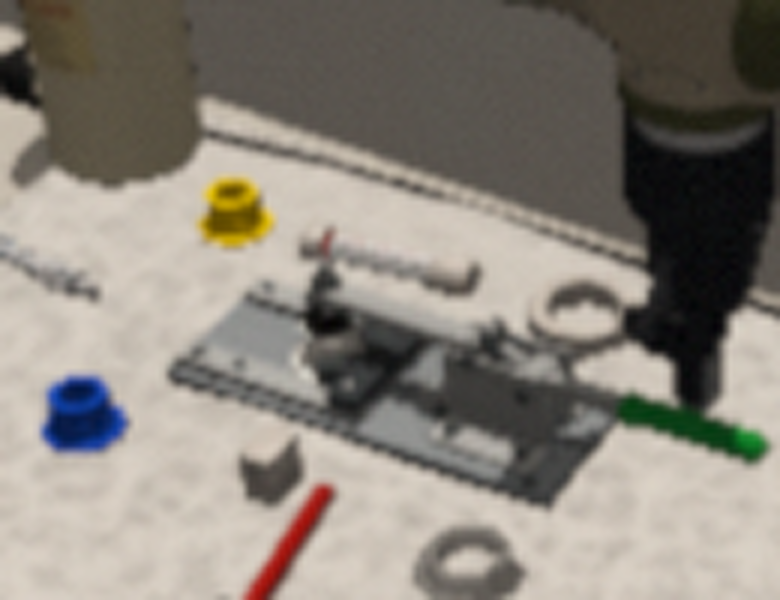

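```bash

python3 -m jog '[[[-0.030,0,0,0,0,0],[-0.050,0,0,0,0,0],[-0.050,0,0,0,0,0],[-0.040,0,0,0,0,0],[0,0,-0.040,0,0,0],[0,0,-0.050,0,0,0],[0,0,-0.050,0,0,0],[0,0,0,0,0,0],[0,0,0,0,0,0],[0,0,0,0,0,0]]]'
python3 look.py j wrist scene
python3 - <<'E'
import pickle
from h import *
s,c=pickle.load(open('j_scene.pkl','rb'));k=cam(c)
I=cv2.cvtColor(c["image"],cv2.COLOR_RGB2BGR)
x0,y0=190,165
J=cv2.resize(I[y0:y0+55,x0:x0+95],None,fx=8,fy=8,interpolation=cv2.INTER_CUBIC)
for q,col in(((0,-34,48),(0,0,255)),((0,-171,48),(0,0,255)),((0,100,65),(255,0,255)),((0,100,80),(255,0,255)),((0,100,40),(0,255,255))):
    u=(proj(k,fx(PF,q))[0]-[x0,y0]+.5)*8; cv2.circle(J,tuple(int(v) for v in u),3,col,1)
cv2.imwrite("pics/jc.png",J)
E
```

```text
time_s: 14.05
eef_pos: [504.8, 113.2, 247.4]
ee_rot: [0.518, 0.481, 0.518, -0.481]
force: [0.3, -0.6, -0.1]
grip_width: 0.002
14.1 fixt [-2.000e-01  7.700e+00  2.474e+02] F [-1.5 -0.7 -0.2]
```

View pics/jc.png

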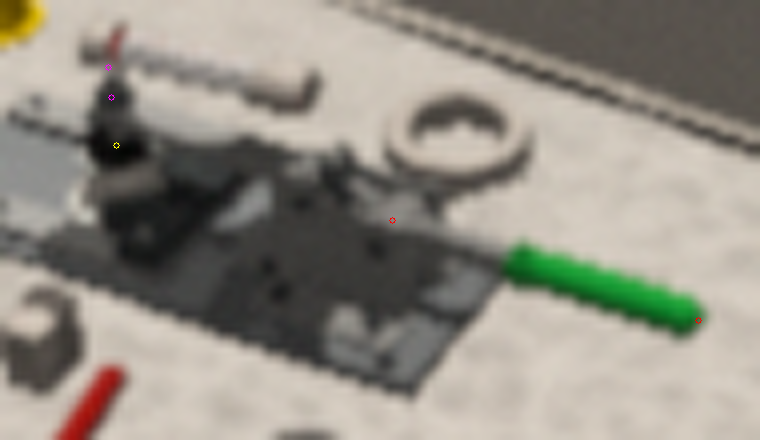

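View pics/j_wrist.png

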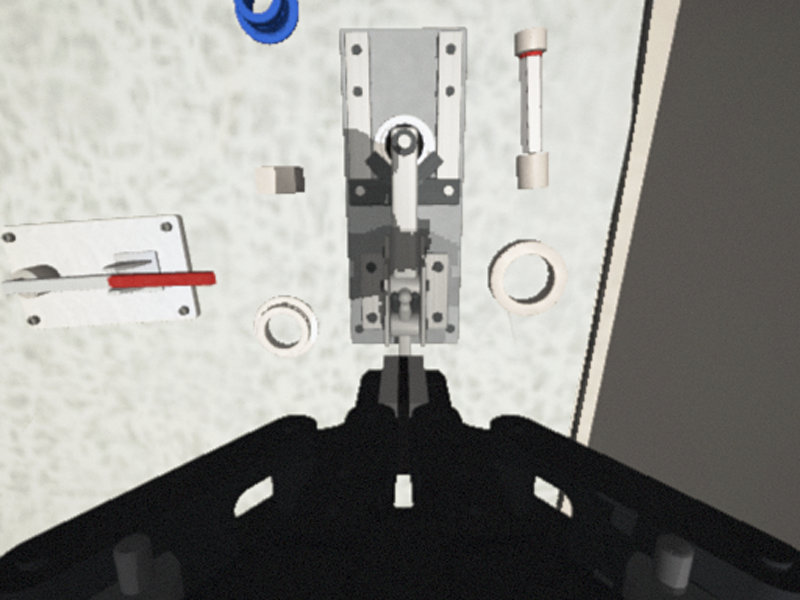

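The lever lies level: its tip is at (700,318), and the position predicted for lock is (698,321). The foot covers the bush at (403,140), which is still centred in the vee, and the robot is clear. Handing in.

```bash
python3 -c "
from rig import workorder,ctrl
print(ctrl.sense()['time_s']); print(workorder.finish_job())"
```

```text
14.15
the job is handed in; nothing more can be done
None
```

The bush is home in the vee and the clamp is locked with its foot on the bush. I handed the job in at 14.2 s, and it reported no verdict.

- **Bush:** I pushed it about 55 mm along the rails with the closed fingertips. It stopped firmly, and the push force rose to 13 N with almost no further movement. The wrist view then showed it upright and centred against the vee.
- **Lever:** I pushed the grip down past its dead point. The force fell to about zero and the lever went to level by itself. The scene picture shows its tip within about half a pixel of where it should be when locked, and the foot down on the bush.
- **At hand-in:** The tool was about 180 mm clear above the fixture, touching nothing. The other items in view looked unmoved, though I compared them only by eye and the oiler was not in the last pictures.

**Checks that disagreed or were limited:**
- The bush's y position measured 101.5 mm against the nominal 100 mm. That is within my 1–2 mm uncertainty on where the fixture is, so I relied on the firm stop and the picture.
- I read the lock from the pictures only; I did not measure the foot's pressing force.
- The plate's outline and the vee's tips came out 2–4 mm smaller in the pictures than stated, so I relied more on the rails and on contact.

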